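# Unlatch the watch case and slide its lid open

### The job

Open the watch case: flip the hasp leaf that blocks the bolt up and over to the left, draw the bolt back as far as it goes, then slide the clear lid fully open to the left. Leave the hasp flipped over, the bolt drawn and the lid open, let go, and do not disturb the other things lying around or on the case.

Things in the scene. Friction and masses are not known exactly. Their poses are not given: they have to be found in the camera images.
- watch_case: Wooden watch case fixed to the table, 260 (x) x 340 (y) x 70 mm high; origin at the centre of its underside. Its x points from front (robot side) to back, y to its left, z up; all numbers below are mm in this frame. A front deck (x -130 to -35, top z 70) carries the steel hasp and bolt; behind it (x -35 to 118) a fixed clear pane (top z 69) covers the left half, the sliding lid the right half.
- hasp (a joint): Hasp: a steel leaf lying flat behind the bolt's tail (x -124 to -76, y 16 to 52, z 73 to 81), hinged on the line y 52, z 77 along x, with a tall upright tab on its free right edge. Rad: 0 = tab upright, grows as the leaf swings up and the tab tips over to the left, 1.57 = leaf upright, tab level, stop at 1.9. Stays where left (friction 0.05 Nm). It blocks the bolt until the leaf is almost upright.
- hasp_tab (a point): Middle of the top edge of the hasp's tab (6 mm thick in y, 48 long in x, z 81 to 147, y 16 to 22 when the leaf is flat); moves with it. Pushing the top 20 mm of the tab to the left tips it over to about 1.1 rad (highest point z 156 on the way); then press the leaning tab down. At 1.57 its upper face is level at z 113, y 52 to 122. Pushing low down jams.
- bolt (a joint): Steel bolt, bar 73 mm long, 18 wide, z 72 to 84, centred on y 22, sliding along x. Metres: 0 = shot, tip at x 2 in the lid's way, tail at x -71; grows as it is drawn to the front (-x), stop at 0.045; frees the lid from 0.036 on. Friction 2.5 N; stays where left. Under a flat hasp it moves 5 mm only. Two guides (x -66 to -36, top z 86) flank the bar.
- bolt_paddle (a point): Middle of the top edge of the bolt's upright paddle, a steel plate 8 mm thick (x), 26 wide (y), z 84 to 122; at x -55, y 22 when the bolt is shot; moves with it. The space behind it (+x side), above z 86, is free: it can be hooked there from above, or pinched.
- lid (a joint): Sliding lid: steel-framed clear pane, x -33 to 120, y -158 to 8 when closed, z 72 to 81; slides over the fixed pane. Metres: 0 = closed, grows as it slides to the case's left (+y), stop at 0.135. Friction 2 N; stays where left. With the bolt shot it moves 5 mm only.
- lid_rib (a point): Middle of the top edge of the lid's push rib, a steel bar 110 mm long (along x), 8 mm thick, z 80 to 106, near the lid's right edge: at x 43, y -120 when closed, y 15 when fully open. The lid is flat to its right (y down to -158) and the case to y -170.
- loafer: Bystander: brown shoe, 275 x 85 mm, 84 mm high, on the table to the left of the case; origin at the centre of its underside. To be left alone.
- shoe_brush: Bystander: wooden shoe brush with black bristles, 150 x 50 mm, 40 mm high, on the table in front of the case; origin at the centre of its underside. To be left alone.
- cologne: Bystander: amber bottle, 54 mm across, 120 mm high, on the table to the right of the case; origin at the centre of its underside. To be left alone.
- glasses_case: Bystander: black spectacle case, 160 x 62 mm, 45 mm high, on the table to the right of the case; origin at the centre of its underside. To be left alone.
- polish_tin: Bystander: round dark tin, 68 mm across, 24 mm high, loose on the right part of the case's front deck; origin at the centre of its underside. To be left alone.
- trinket_dish: Bystander: small white bowl, 90 mm across, 30 mm high, on the table in front of the case; origin at the centre of its underside. To be left alone.

How it is judged:
On the way, in this order (a step that is already met when the one before it is completed fails the run):
1. the hasp leaf is flipped up out of the bolt's way (at least 1.35 rad) while the bolt is still shot (value of joint hasp above 1.35 rad and value of joint bolt below 0.012 m), for 0.2 s.
2. the bolt is drawn (at least 38 mm) while the lid is still closed (value of joint bolt above 0.038 m and value of joint lid below 0.015 m), for 0.2 s.
3. the lid is slid open (at least 120 mm) (value of joint lid above 0.12 m), for 0.2 s.
At the end, for the whole second after the job is handed in: The hasp leaf stands flipped up or over (at least 1.35 rad of 1.9), the bolt is drawn at least 38 mm of 45, the lid is open at least 120 mm of 135, all at rest (value of joint hasp above 1.35 rad and value of joint bolt above 0.038 m and value of joint lid above 0.12 m and velocity of joint hasp below 0.1 rad/s and velocity of joint each of bolt, lid below 0.01 m/s); the robot touches nothing.
It fails at once if one of the bystanders is disturbed (moved more than 30 mm) (distance of any of loafer, shoe_brush, cologne, glasses_case, polish_tin, trinket_dish from where it was at the start of the episode above 0.03 m).
It also fails if it takes over 54 s, if anything falls off the work surface, if the arm or the gripper's body presses on something with over 40 N, if the wrist force passes 120 N, or if a joint passes its speed limit or range.

### The arm

A 6-joint arm with a two-finger parallel gripper is mounted at the origin on the work surface. World frame = base frame: x ahead of the robot, y to its left, z up, the work surface at z = 0. Lengths are in m, angles in rad, forces in N, time in s.
With the tool pointing down it reaches from about 0.35 to 0.775 m from the base axis. Payload 7.3 kg.
Tool frame: the origin (TCP) lies between the finger pads; the fingertips stand 8 mm ahead of it and the grasp point (between the pads) lies 11 mm behind it (robot.nose_length is the distance from the TCP to the fingertips, in m); z points along the fingers, y is the line along which they close (so a half turn about z gives the same grasp; the last joint's range is limited). The gripper opens to 92 mm and grips with 3 to 60 N. Pads are 19 mm wide; open, the fingers measure 130 mm over their backs; the gripper's body (75 mm by 190 mm) begins 47 mm behind the grasp point.
Start: joints at [-1.311, 0.342, 1.524, -0, 1.275, -0.146], TCP at [0.207, -0.482, 0.235] pointing down, gripper open.
Joint ranges: [-2.53, 2.53], [-0.77, 2.02], [0.04, 2.7], [-1, 4.14], [0.28, 2.66], [-3.11, 3.11]. Speed limits (rad/s): [2.57, 2.57, 3.14, 3.14, 3.14, 3.14].

### API

Orientations are given as [roll, pitch, yaw] about the fixed x, y, z axes, in that order (R = Rz(yaw) Ry(pitch) Rx(roll)).
In Python, from cell import robot gives the robot as it stands. The module is installed in compiled form; this text tells all that it offers.
- The arm moves only by the shell command python3 -m jog 'ROWS' [FORCE]. ROWS is JSON, a list that holds one entry, the list of rows, each a list of 5 numbers: the gripper's target within -1 to 1 (fully open at 1, half-way at 0, shut at -1), then the shift along the tool's x, y, z in m, then the turn about the tool's z in rad. A call has 1 to 5 rows; each row is the pose to reach, as a shift and turn from the pose commanded when the call began, along the tool's axes at that moment; what a row does not reach only later rows make up. A row lasts 1/12 s, in which the tool goes at most 41.7 mm and 7.16 degrees, less where a joint would pass 70% of its speed; a pose out of reach is approached as far as the arm can. A call with a gripper value outside its range is refused whole. The fingers move at their own pace and stop on an object; FORCE is the grip in N (left out, the last holds). Time passes only in rows, so rows that repeat a pose let the fingers close. It gives the time, the measured TCP pose, the force, the opening and the grip force at its end, in the units of the state.
- robot.observe(): the state, without advancing time (a new reading comes with each control period).
- robot.read_camera(name): name is "scene" or "top" or "wrist"; returns the picture (420x560x3 uint8, red, green, blue); there is no depth.
- robot.camera_model(name): a dict with "camera_matrix" (3x3 intrinsics, pixels), "position" and "attitude" of the camera in the world; the wrist camera has in their place "mount" (4x4, takes a point from camera to tool coordinates, whose origin is the TCP and whose axes are the flange's). Camera axes: x right, y down, z forward; pixel columns grow to the right and rows downward; lengths in m; the calibration is good to about 2 mm. The wrist camera is an equidistant fisheye: a pixel r from the principal point sees the ray r / f radians off the axis. A picture is of the moment at which its call begins: read the wrist's pose just before it. camera_model takes no time and is no camera call.
- robot.hand_in(): hands the job in; it is judged then, once.
The state is a dict: "time": time; "qpos": joint angles; "qvel": joint speeds; "joint_efforts": joint torques, N m; "tool_pos": TCP position; "tool_rot": TCP orientation; "contact_force": force on the tool from outside, world axes, zero at the start; "torque": the same for the moment, N m; "opening": finger opening in m; "grip_force": force on a finger pad.
Only numpy, scipy, OpenCV 4.12 (cv2) and the standard library are available. Lean on these libraries where they do the work, as an engineer would, in place of code of your own. Each camera call takes 0.05 s, during which the arm holds its last target. There are 200 camera calls.

## Working session

There is one attempt and no reset: what is moved stays moved. The work goes in short steps, Python scripts to look and compute and a shell command to move; the robot and the scene stay as the last step left them, time stands still between calls to the robot, and variables do not carry over. Pictures are saved under pics/ and viewed, at most 10 in all, crops included, and the job is handed in when it is done.

```bash
mkdir -p pics
python3 - <<'E'
from cell import robot
import cv2,numpy as np
for n in ("scene","top"):
    im=robot.read_camera(n); cv2.imwrite(f"pics/{n}0.png",im[:,:,::-1])
    m=robot.camera_model(n); print(n,{k:np.round(np.array(v),4).tolist() for k,v in m.items()})
m=robot.camera_model("wrist");print(m)
s=robot.observe();print(s["time"],s["tool_pos"],s["tool_rot"],s["opening"],robot.nose_length)
E
```

```text
scene {'camera_matrix': [[463.4384, 0.0, 278.6402], [0.0, 463.4384, 211.9074], [0.0, 0.0, 1.0]], 'position': [1.1864, 0.6819, 0.6657], 'attitude': [-2.1291, 0.018, 2.3419]}
top {'camera_matrix': [[478.3676, 0.0, 282.201], [0.0, 478.3676, 206.2286], [0.0, 0.0, 1.0]], 'position': [0.5144, 0.0605, 1.0489], 'attitude': [-3.0605, -0.0206, -1.5504]}
{'camera_matrix': array([[325.1922621 ,   0.        , 279.44337785],
       [  0.        , 325.1922621 , 209.89462771],
       [  0.        ,   0.        ,   1.        ]]), 'mount': array([[ 2.54496262e-04, -9.68136232e-01, -2.50423985e-01,
         6.78962705e-02],
       [ 9.99999965e-01,  2.64143578e-04, -4.91452510e-06,
        -5.64301067e-04],
       [ 7.09058174e-05, -2.50423975e-01,  9.68136265e-01,
        -1.49789996e-01],
       [ 0.00000000e+00,  0.00000000e+00,  0.00000000e+00,
         1.00000000e+00]])}
0.1 [ 0.20717615 -0.48204486  0.23414186] [-3.14031876e+00 -2.12183208e-04  4.05759823e-01] 0.09192000175096227 0.008
```

View pics/scene0.png

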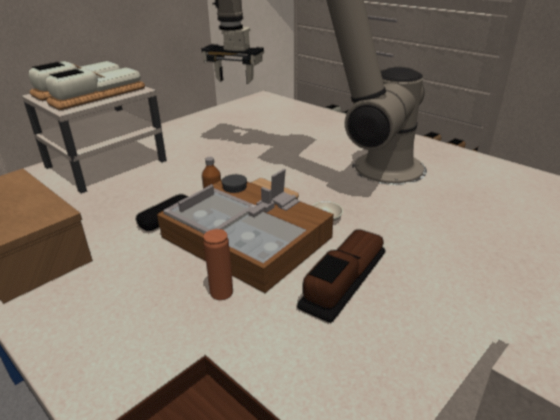

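View pics/top0.png

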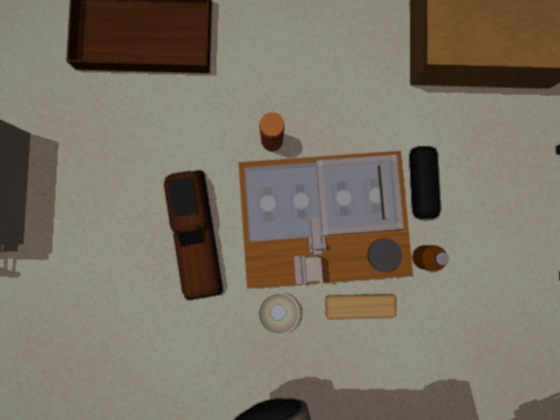

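The top view shows the case with corners near (239,162), (402,152), (412,277) and (247,288). The hasp is at about (308,270), the bolt at (317,235), the rib at (382,192) and the tin at (385,255). The scene view shows the tab upright, the leaf flat and the rib at the right.

```bash
cat > h.py <<'E'
import numpy as np,cv2
from cell import robot
from scipy.spatial.transform import Rotation as Ro
def cam(n):
    m=robot.camera_model(n); return m["camera_matrix"],np.array(m["position"]),Ro.from_euler("xyz",m["attitude"]).as_matrix()
def ray(n,uv):
    K,p,R=cam(n); uv=np.atleast_2d(uv).astype(float)
    return p,(np.c_[uv,np.ones(len(uv))]@np.linalg.inv(K).T)@R.T
def plane(n,uv,z):
    p,d=ray(n,uv); return p+d*((z-p[2])/d[:,2])[:,None]
def proj(n,P):
    K,p,R=cam(n); q=(np.atleast_2d(P)-p)@R@K.T; return q[:,:2]/q[:,2:]
def tri(n1,a,n2,b):
    p,d=ray(n1,a);q,e=ray(n2,b);d=d[0];e=e[0]
    s=np.linalg.lstsq(np.c_[d,-e],q-p,rcond=None)[0]; A=p+s[0]*d;B=q+s[1]*e
    return (A+B)/2,np.linalg.norm(A-B)
E
python3 - <<'E'
from h import *
im=cv2.imread("pics/top0.png"); hsv=cv2.cvtColor(im,cv2.COLOR_BGR2HSV)
m=((hsv[...,1]>110)&(hsv[...,2]>50)).astype(np.uint8)
roi=np.zeros_like(m); roi[145:295,230:413]=1; m*=roi
n,l,st,_=cv2.connectedComponentsWithStats(m); i=1+np.argmax(st[1:,4]); print(st[i])
c=np.argwhere(l==i)[:,::-1]; h=cv2.convexHull(c.astype(np.int32))[:,0]
P=plane("top",h,0.07)
r=cv2.minAreaRect(P[:,:2].astype(np.float32)*1000); print(r); b=cv2.boxPoints(r)/1000; print(b)
big=cv2.resize(im[140:320,225:455],None,fx=3.4,fy=3.4,interpolation=cv2.INTER_CUBIC)
q=proj("top",np.c_[b,[.07]*4]); cv2.polylines(big,[((q-[225,140]+.5)*3.4).astype(int)],True,(0,255,0),1)
cv2.imwrite("pics/t1.png",big)
print(proj("scene",np.c_[b,[.07]*4]))
s=cv2.imread("pics/scene0.png"); 
big=cv2.resize(s[150:290,140:345],None,fx=3.9,fy=3.9,interpolation=cv2.INTER_CUBIC)
q=proj("scene",np.c_[b,[.07]*4]); cv2.polylines(big,[((q-[140,150]+.5)*3.9).astype(int)],True,(0,255,0),1)
cv2.imwrite("pics/s1.png",big)
E
```

```text
[ 239  151  174  137 7062]
((571.6669921875, -46.30670166015625), (259.33154296875, 339.10943603515625), 5.509384632110596)
[[ 0.42632148  0.1100157 ]
 [ 0.45887896 -0.2275272 ]
 [ 0.7170125  -0.2026291 ]
 [ 0.68445504  0.1349138 ]]
[[332.81579693 213.35858799]
 [230.61916534 174.49427311]
 [156.73045014 213.97252567]
 [263.08237121 267.45631724]]
```

View pics/t1.png

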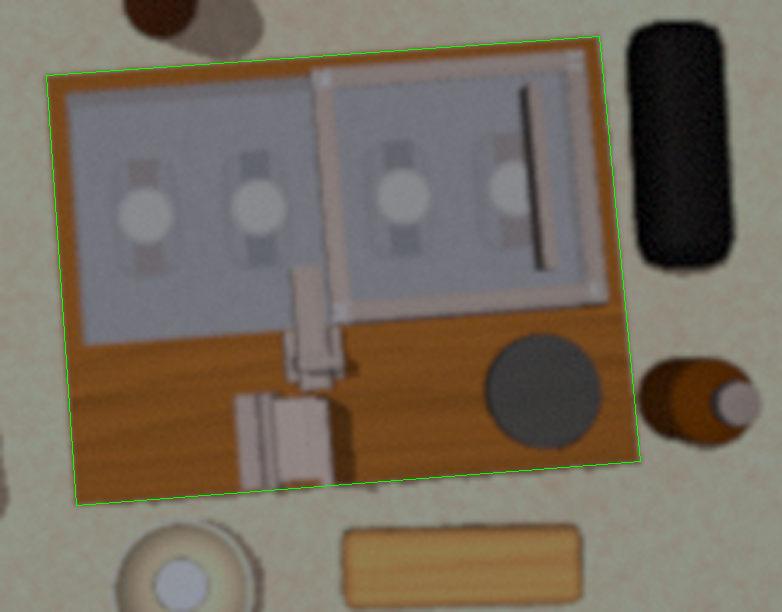

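View pics/s1.png

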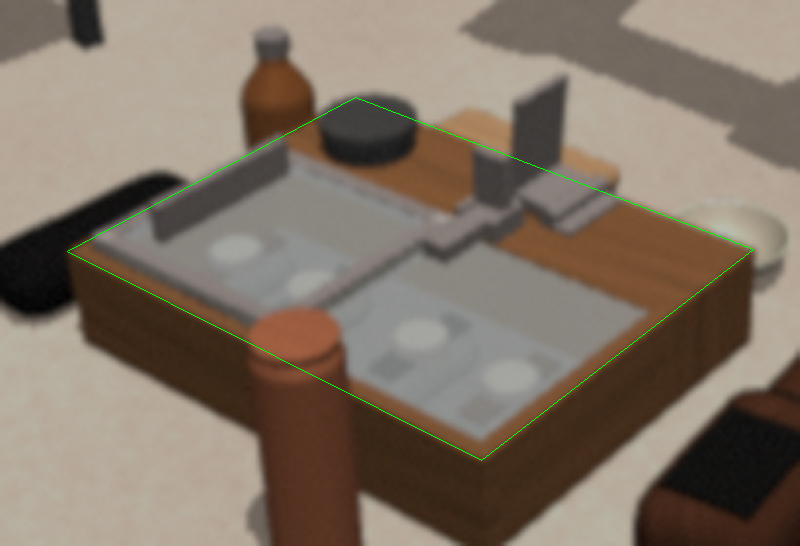

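The fitted outline agrees in both views, with yaw 5.51° and a measured size of 259 x 339 mm. The tab, paddle and rib are all visible. In t1, the tab's top edge runs from about (325,397) to (333,487), and the rib's from (540,85) to (552,268). Next I'll triangulate their tops as a height check and work out the first move.

```bash
cat >> h.py <<'E'
C=np.array([.5717,-.0463,0]); YAW=np.deg2rad(5.51); RC=Ro.from_euler("z",YAW).as_matrix()
def w(c): return C+RC@(np.array(c)/1000)
def incase(p): return (RC.T@(np.array(p)-C))*1000
def shift(c):
    "tool-axis shift bringing the TCP to case point c (mm)"
    s=robot.observe(); R=Ro.from_euler("xyz",s["tool_rot"]).as_matrix()
    return R.T@(w(c)-s["tool_pos"]), s["tool_rot"][2]-YAW
E
python3 - <<'E'
from h import *
T=lambda a:np.array(a)/3.4+[225,140]-.35
S=lambda a:np.array(a)/3.9+[140,150]-.35
for n,a,b in [("tab back top",(325,397),(514,101)),("tab front top",(333,487),(567,76)),("rib back top R",(540,84),(152,210)),("rib front top",(553,268),(288,138))]:
    p,g=tri("top",T(a),"scene",S(b)); print(n,incase(p).round(1),round(g*1000,1))
print("tin",incase(plane("top",T((543,390)),.094)[0]),"cologne",incase(plane("top",T((737,402)),.12)[0]))
print(shift((-100,-20,205)))
E
```

```text
tab back top [-75.2  24.7 150. ] 1.9
tab front top [-125.5   25.1  146.9] 4.5
rib back top R [  97.  -122.2  101.3] 1.9
rib front top [ -13.1 -117.7  104.9] 4.8
tin [ -82.03560965 -109.65650063   94.        ] cologne [ -96.36144904 -214.14602639  120.        ]
(array([ 0.40557604, -0.26786022,  0.02956916]), np.float64(0.30959218128491783))
```

```bash
python3 -m jog '[[[-1,0.034,-0.022,0,0.1],[-1,0.068,-0.045,0,0.2],[-1,0.102,-0.067,0,0.31],[-1,0.135,-0.09,0,0.31],[-1,0.17,-0.112,0,0.31]]]' 20
python3 - <<'E'
from h import *
print(shift((-100,-20,205)),robot.observe()["opening"])
E
```

```text
time: 0.52
tool_pos: [0.3195, -0.3105, 0.2344]
tool_rot: [-3.141, 0.0, 0.094]
contact_force: [1.8, -0.8, -1.1]
opening: 0.0635
grip_force: 0.0
(array([ 0.17605688, -0.21908002,  0.02949068]), np.float64(-0.0017318689349681143)) 0.06350498721320727
```

```bash
python3 -m jog '[[[-1,0.026,-0.032,0,0],[-1,0.052,-0.064,0,0],[-1,0.078,-0.096,0,0],[-1,0.104,-0.128,0,0],[-1,0.13,-0.16,0,0]]]' 
python3 -m jog '[[[-1,0.024,-0.03,0.01,0],[-1,0.046,-0.059,0.03,0],[-1,0.046,-0.059,0.03,0],[-1,0.046,-0.059,0.03,0],[-1,0.046,-0.059,0.03,0]]]'
python3 - <<'E'
from h import *
print(shift((-100,-20,205)),robot.observe()["opening"])
im=robot.read_camera("wrist");cv2.imwrite("pics/w1.png",im[:,:,::-1])
E
```

```text
time: 0.93
tool_pos: [0.4339, -0.1386, 0.2346]
tool_rot: [3.142, 0.0, 0.096]
contact_force: [0.5, -0.4, -0.5]
opening: 0.0297
grip_force: 0.0
time: 1.35
tool_pos: [0.4732, -0.0777, 0.2046]
tool_rot: [3.141, 0.001, 0.097]
contact_force: [0.2, -0.9, 0.1]
opening: 0.0009
grip_force: 0.0
(array([ 0.00101096, -0.00180478, -0.00040613]), np.float64(0.00040218569480711397)) 0.000917450451598474
```

View pics/w1.png

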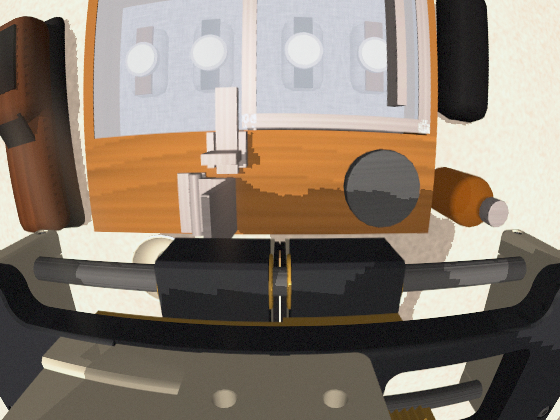

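The wrist view shows the tab at about (210,205), left of the closed fingers, with the tin at (382,187). I'll move 30 mm further right, lower the tips to z 132, then push left slowly.

```bash
python3 -m jog '[[[-1,0,0.03,0,0],[-1,0,0.03,0.032,0],[-1,0,0.03,0.064,0],[-1,0,0.03,0.064,0]]]' 
python3 -m jog '[[[-1,0,-0.012,0,0],[-1,0,-0.024,0,0],[-1,0,-0.032,0,0],[-1,0,-0.04,0,0],[-1,0,-0.044,0,0]]]'
python3 -m jog '[[[-1,0,-0.005,0,0],[-1,0,-0.01,0,0],[-1,0,-0.015,0,0],[-1,0,-0.02,0,0],[-1,0,-0.025,0,0]]]'
python3 - <<'E'
from h import *
print(incase(robot.observe()["tool_pos"]))
E
```

```text
time: 1.73
tool_pos: [0.4729, -0.1082, 0.1368]
tool_rot: [-3.138, 0.008, 0.092]
contact_force: [-1.2, -0.0, -1.1]
opening: 0.0009
grip_force: 0.0
time: 2.15
tool_pos: [0.4725, -0.0622, 0.142]
tool_rot: [3.141, -0.002, 0.097]
contact_force: [0.4, -0.4, -0.5]
opening: 0.0004
grip_force: 0.0
time: 2.57
tool_pos: [0.4701, -0.0386, 0.141]
tool_rot: [3.141, -0.001, 0.096]
contact_force: [0.2, -0.9, 2.1]
opening: 0.0005
grip_force: 1.1
[-100.41674549   17.40377539  140.96820885]
```

```bash
python3 -m jog '[[[-1,0,-0.01,0,0],[-1,0,-0.02,0,0],[-1,0,-0.03,0,0],[-1,0,-0.04,0,0],[-1,0,-0.052,0,0]]]'
python3 - <<'E'
from h import *
print(incase(robot.observe()["tool_pos"]))
im=robot.read_camera("scene")[:,:,::-1];cv2.imwrite("pics/s2.png",cv2.resize(im[120:290,140:385],None,fx=3.2,fy=3.2,interpolation=cv2.INTER_CUBIC))
E
```

```text
time: 2.98
tool_pos: [0.4643, 0.0141, 0.1404]
tool_rot: [-3.142, 0.001, 0.096]
contact_force: [1.0, -1.0, 0.0]
opening: 0.0002
grip_force: 0.4
[-101.0646872    70.45343644  140.44753833]
```

View pics/s2.png

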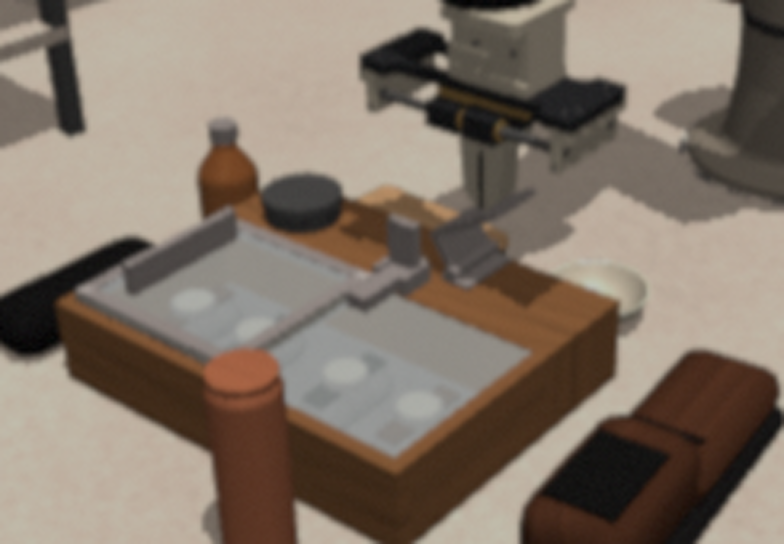

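The leaf is swung up and the tab leans left, with its tip near (530,195) under the fingertips at (490,200), about 1.1 rad. Next I'll press it down along the arc.

```bash
python3 -m jog '[[[-1,0,-0.008,0.005,0],[-1,0,-0.016,0.01,0],[-1,0,-0.022,0.016,0],[-1,0,-0.026,0.021,0],[-1,0,-0.028,0.026,0]]]'
python3 -m jog '[[[-1,0,-0.002,0.003,0],[-1,0,-0.004,0.006,0],[-1,0,-0.006,0.008,0],[-1,0,-0.006,0.01,0],[-1,0,-0.006,0.01,0]]]'
python3 - <<'E'
from h import *
print(incase(robot.observe()["tool_pos"]))
im=robot.read_camera("scene")[:,:,::-1];cv2.imwrite("pics/s3.png",cv2.resize(im[120:290,140:385],None,fx=3.2,fy=3.2,interpolation=cv2.INTER_CUBIC))
E
```

```text
time: 3.45
tool_pos: [0.4619, 0.0419, 0.114]
tool_rot: [-3.141, 0.0, 0.096]
contact_force: [-1.4, 5.3, 4.4]
opening: 0.0004
grip_force: 2.4
time: 3.87
tool_pos: [0.4618, 0.046, 0.1066]
tool_rot: [3.14, -0.001, 0.096]
contact_force: [-7.8, -0.8, 24.2]
opening: 0.0006
grip_force: 11.4
[-100.53534899  102.42235041  106.635571  ]
```

View pics/s3.png

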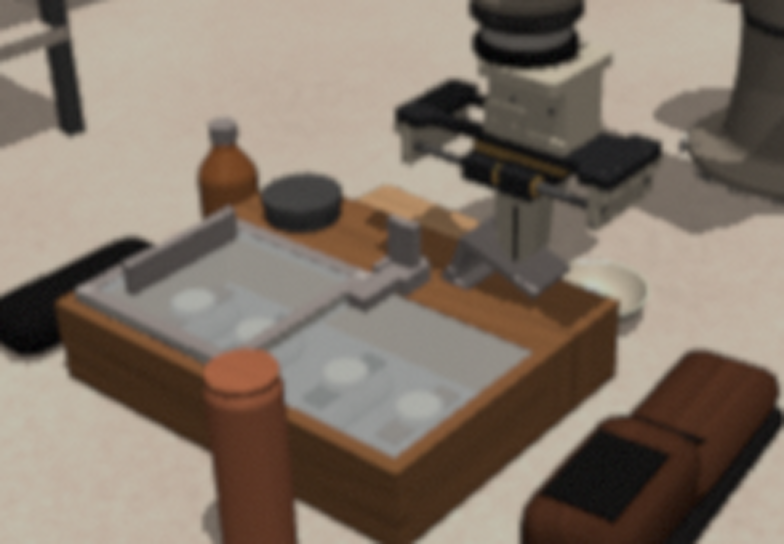

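The tab now lies over to the left, on the stop. Next I'll lift, move behind the paddle and look before lowering.

```bash
python3 -m jog '[[[-1,0,0,-0.03,0],[-1,0,0,-0.06,0],[-1,0.025,0.025,-0.075,0],[-1,0.05,0.055,-0.075,0],[-1,0.07,0.086,-0.075,0]]]'
python3 -m jog '[[[-1,0,0,0,0],[-1,0,0,0,0]]]'
python3 - <<'E'
from h import *
print(incase(robot.observe()["tool_pos"]),shift((-28,16,101)))
E
```

```text
time: 4.33
tool_pos: [0.5413, -0.0334, 0.1811]
tool_rot: [3.14, -0.003, 0.097]
contact_force: [0.9, 0.2, 0.0]
opening: 0.0002
grip_force: 0.0
time: 4.5
tool_pos: [0.5396, -0.0339, 0.1787]
tool_rot: [3.141, 0.002, 0.093]
contact_force: [-0.9, 0.2, 0.1]
opening: 0.0006
grip_force: 0.0
[-30.76498607  15.43613488 178.70181299] (array([ 0.00288718, -0.00060869,  0.07769703]), np.float64(-0.003346674569322014))
```

```bash
python3 -m jog '[[[-1,0.002,0,0.025,0],[-1,0.002,0,0.05,0],[-1,0.002,0,0.068,0],[-1,0.002,0,0.077,0],[-1,0.002,0,0.077,0]]]'
python3 -m jog '[[[-1,-0.008,0,0,0],[-1,-0.016,0,0,0],[-1,-0.024,0,0,0],[-1,-0.032,0,0,0],[-1,-0.04,0,0,0]]]'
python3 -m jog '[[[-1,-0.006,0,0,0],[-1,-0.011,0,0,0],[-1,-0.015,0,0,0],[-1,-0.017,0,0,0],[-1,-0.017,0,0,0]]]'
python3 - <<'E'
from h import *
print(incase(robot.observe()["tool_pos"]))
im=robot.read_camera("top")[:,:,::-1];cv2.imwrite("pics/t2.png",cv2.resize(im[140:320,225:455],None,fx=3.4,fy=3.4,interpolation=cv2.INTER_CUBIC))
E
```

```text
time: 4.92
tool_pos: [0.5393, -0.031, 0.1006]
tool_rot: [-3.14, 0.005, 0.096]
contact_force: [-0.1, 0.1, -0.6]
opening: 0.0007
grip_force: 0.0
time: 5.33
tool_pos: [0.5015, -0.0357, 0.1038]
tool_rot: [3.141, -0.003, 0.096]
contact_force: [2.6, 1.6, 1.8]
opening: 0.0008
grip_force: 1.4
time: 5.75
tool_pos: [0.4847, -0.0375, 0.1029]
tool_rot: [3.141, -0.001, 0.096]
contact_force: [1.7, 0.7, 0.8]
opening: 0.0001
grip_force: 1.0
[-85.788264    17.16602627 102.90262829]
```

```bash
python3 -m jog '[[[-1,-0.002,0,0,0],[-1,-0.003,0,0,0],[-1,-0.004,0,0,0],[-1,-0.004,0,0,0]]]'
python3 - <<'E'
from h import *
print(incase(robot.observe()["tool_pos"]))
im=robot.read_camera("scene")[:,:,::-1];cv2.imwrite("pics/s4.png",cv2.resize(im[120:290,140:385],None,fx=3.2,fy=3.2,interpolation=cv2.INTER_CUBIC))
E
```

```text
time: 6.13
tool_pos: [0.4844, -0.0376, 0.103]
tool_rot: [3.141, -0.008, 0.095]
contact_force: [15.5, 3.9, -7.1]
opening: 0.0
grip_force: 7.4
[-86.08033017  17.08974782 102.95419092]
```

View pics/s4.png

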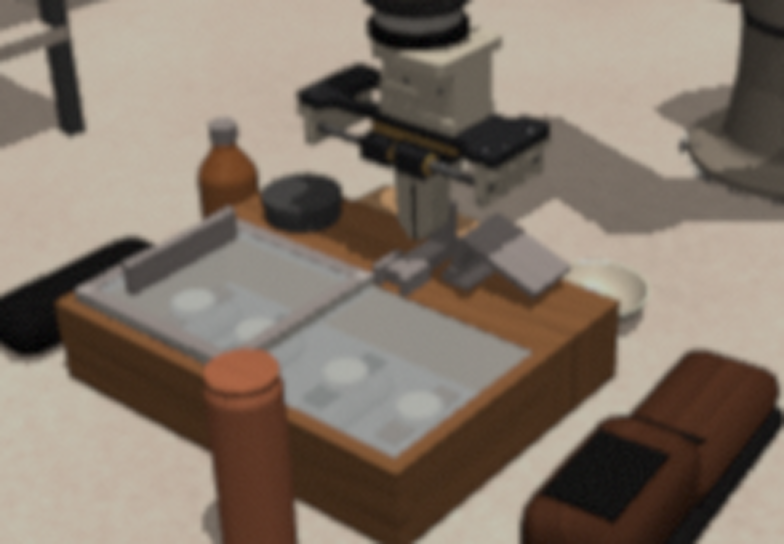

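The force rose to 15 N with no further motion, so the bolt is at its stop. The hasp is still flipped. Next I'll back off, lift and go to the right of the rib.

```bash
python3 -m jog '[[[-1,0.012,0,0,0],[-1,0.014,0,-0.03,0],[-1,0.014,0,-0.06,0],[-1,0.014,0,-0.08,0],[-1,0.034,0.025,-0.08,0]]]'
python3 -m jog '[[[-1,0.02,0.03,0,0],[-1,0.04,0.06,0,0],[-1,0.06,0.09,0,0],[-1,0.08,0.12,0,0],[-1,0.098,0.146,0,0]]]'
python3 -m jog '[[[-1,0,0,0,0],[-1,0,0,0,0]]]'
python3 - <<'E'
from h import *
print(incase(robot.observe()["tool_pos"]),shift((43,-155,99)))
E
```

```text
time: 6.6
tool_pos: [0.5157, -0.0569, 0.1864]
tool_rot: [-3.141, -0.001, 0.099]
contact_force: [1.9, 0.3, 1.1]
opening: 0.0002
grip_force: 0.0
time: 7.02
tool_pos: [0.6285, -0.197, 0.1815]
tool_rot: [-3.141, 0.003, 0.095]
contact_force: [1.8, 0.4, 0.3]
opening: 0.0002
grip_force: 0.0
time: 7.18
tool_pos: [0.6278, -0.1963, 0.1805]
tool_rot: [-3.14, 0.004, 0.094]
contact_force: [-0.7, 0.2, 0.3]
opening: 0.0005
grip_force: 0.0
[  41.48567062 -154.696768    180.54687806] (array([0.00181702, 0.000433  , 0.08154011]), np.float64(-0.0020985766523224786))
```

```bash
python3 -m jog '[[[-1,0.001,0,0.025,0],[-1,0.001,0,0.05,0],[-1,0.001,0,0.07,0],[-1,0.001,0,0.081,0],[-1,0.001,0,0.081,0]]]'
python3 -m jog '[[[-1,0,-0.006,0,0],[-1,0,-0.012,0,0],[-1,0,-0.02,0,0],[-1,0,-0.028,0,0],[-1,0,-0.036,0,0]]]'
python3 -m jog '[[[-1,0,-0.008,0,0],[-1,0,-0.016,0,0],[-1,0,-0.024,0,0],[-1,0,-0.032,0,0],[-1,0,-0.04,0,0]]]'
python3 - <<'E'
from h import *
print(incase(robot.observe()["tool_pos"]))
E
```

```text
time: 7.6
tool_pos: [0.6272, -0.1935, 0.0987]
tool_rot: [-3.138, 0.006, 0.097]
contact_force: [-0.7, 0.4, -0.3]
opening: 0.0003
grip_force: 0.0
time: 8.02
tool_pos: [0.6267, -0.1589, 0.1033]
tool_rot: [3.14, -0.003, 0.096]
contact_force: [0.2, -3.0, 2.9]
opening: 0.0004
grip_force: 2.1
time: 8.43
tool_pos: [0.6228, -0.1189, 0.1031]
tool_rot: [3.14, -0.002, 0.096]
contact_force: [0.4, -2.2, 6.0]
opening: 0.0007
grip_force: 3.1
[ 43.92902086 -77.18838249 103.12117275]
```

```bash
python3 -m jog '[[[-1,0,-0.008,0,0],[-1,0,-0.016,0,0],[-1,0,-0.024,0,0],[-1,0,-0.032,0,0],[-1,0,-0.04,0,0]]]'
python3 -m jog '[[[-1,0,-0.008,0,0],[-1,0,-0.015,0,0],[-1,0,-0.02,0,0],[-1,0,-0.024,0,0],[-1,0,-0.027,0,0]]]'
python3 -m jog '[[[-1,0,-0.001,0,0],[-1,0,-0.002,0,0],[-1,0,-0.003,0,0],[-1,0,-0.003,0,0]]]'
python3 - <<'E'
from h import *
print(incase(robot.observe()["tool_pos"]))
E
```

```text
time: 8.85
tool_pos: [0.619, -0.079, 0.1032]
tool_rot: [3.14, -0.003, 0.096]
contact_force: [0.1, -2.1, 6.2]
opening: 0.0005
grip_force: 3.1
time: 9.27
tool_pos: [0.6165, -0.052, 0.1031]
tool_rot: [3.141, -0.003, 0.096]
contact_force: [0.5, -2.4, 5.8]
opening: 0.0005
grip_force: 3.1
time: 9.6
tool_pos: [0.6162, -0.0492, 0.1031]
tool_rot: [3.141, -0.003, 0.096]
contact_force: [-0.2, -1.0, 6.0]
opening: 0.0004
grip_force: 2.8
[ 44.01261567  -7.12255349 103.10876807]
```

```bash
python3 -m jog '[[[-1,0,-0.001,0,0],[-1,0,-0.002,0,0],[-1,0,-0.003,0,0],[-1,0,-0.004,0,0]]]'
python3 - <<'E'
from h import *
print(incase(robot.observe()["tool_pos"]))
im=robot.read_camera("top")[:,:,::-1];cv2.imwrite("pics/t3.png",cv2.resize(im[140:320,225:455],None,fx=3.4,fy=3.4,interpolation=cv2.INTER_CUBIC))
E
```

```text
time: 9.93
tool_pos: [0.6158, -0.0454, 0.1031]
tool_rot: [3.141, -0.003, 0.096]
contact_force: [0.5, -1.7, 6.9]
opening: 0.0004
grip_force: 3.1
[ 43.98966974  -3.37195427 103.08812321]
```

View pics/t3.png

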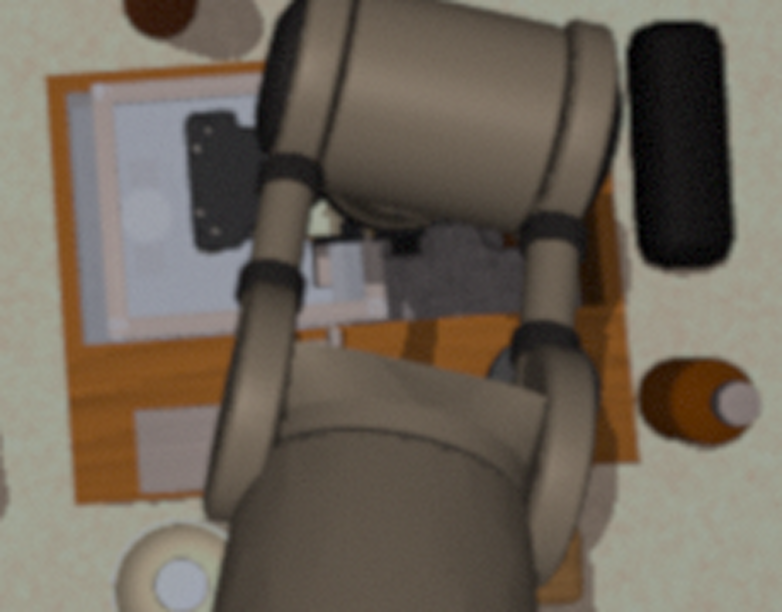

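The lid's left edge moved from about column 312 to 92, roughly 134 mm, so it is open. I'll back off, lift away and check.

```bash
python3 -m jog '[[[-1,0,0.008,0,0],[-1,0,0.014,0,0],[-1,0,0.014,-0.03,0],[-1,0,0.014,-0.06,0],[-1,0,0.014,-0.09,0]]]'
python3 -m jog '[[[-1,-0.02,0.03,-0.02,0],[-1,-0.04,0.06,-0.03,0],[-1,-0.06,0.09,-0.03,0],[-1,-0.08,0.12,-0.03,0],[-1,-0.1,0.15,-0.03,0]]]'
python3 -m jog '[[[-1,-0.02,0.03,0,0],[-1,-0.04,0.06,0,0],[-1,-0.06,0.09,0,0],[-1,-0.08,0.12,0,0],[-1,-0.1,0.15,0,0]]]'
python3 -m jog '[[[-1,0,0,0,0],[-1,0,0,0,0],[-1,0,0,0,0]]]'
python3 - <<'E'
from h import *
a=robot.read_camera("top")[140:320,225:455,::-1];b=robot.read_camera("scene")[150:290,140:345,::-1]
cv2.imwrite("pics/f.png",np.vstack([cv2.resize(x,(440,300),interpolation=cv2.INTER_CUBIC) for x in (a,b)]))
E
```

```text
time: 10.4
tool_pos: [0.6157, -0.0599, 0.1918]
tool_rot: [-3.14, 0.003, 0.095]
contact_force: [1.0, -0.2, -0.4]
opening: 0.0003
grip_force: 0.0
time: 10.82
tool_pos: [0.53, -0.2198, 0.2216]
tool_rot: [-3.141, 0.0, 0.096]
contact_force: [0.1, 0.1, -0.3]
opening: 0.0002
grip_force: 0.0
time: 11.23
tool_pos: [0.4446, -0.3788, 0.2213]
tool_rot: [-3.14, 0.0, 0.095]
contact_force: [0.7, 0.1, -0.2]
opening: 0.0003
grip_force: 0.0
time: 11.48
tool_pos: [0.4459, -0.3771, 0.2212]
tool_rot: [-3.14, 0.0, 0.095]
contact_force: [-0.9, 0.3, -0.0]
opening: 0.0004
grip_force: 0.0
```

View pics/f.png

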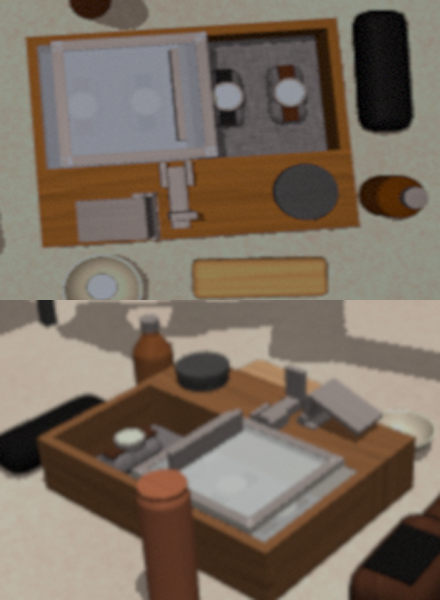

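The lid is open by about 135 mm, the bolt is drawn, the hasp is folded over to the left, and the bystanders are where they were. I'll hand in.

```bash
python3 -c "from cell import robot; print(robot.hand_in())"
```

```text
the job is handed in; nothing more can be done
None
```

The job is handed in at about 11.5 s: hasp flipped over to its stop, bolt drawn to its stop, lid open about 135 mm by the pictures, arm clear and bystanders not visibly moved; the hand-in call gave no verdict.

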